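Start the clamp nut on a scanner turntable's stud

ROBOT

A 6-joint arm with a two-finger parallel gripper is mounted at the origin on the work surface. World frame = base frame: x ahead of the robot, y to its left, z up, the work surface at z = 0. Lengths are in m, angles in degrees, forces in N, time in s.
With the tool pointing down it reaches from about 0.4 to 0.825 m from the base axis. Payload 7 kg.
Tool frame: the origin (TCP) lies at the centre of the arm's flange, where the gripper is bolted on; the fingertips stand 178 mm ahead of it and the grasp point (between the pads) lies 159 mm ahead of it (r.tips_ahead is the z of the fingertips in the tool frame, in m); z points along the fingers, y is the line along which they close (so a half turn about z gives the same grasp; the last joint's range is limited). The gripper opens to 88 mm and grips with 3 to 60 N. Pads are 19 mm wide; open, the fingers measure 130 mm over their backs; the gripper's body (78 mm by 193 mm) begins 47 mm behind the grasp point.
Start: joints at [-54.081, 20.546, 0.682, 0, -70.136, -16.507], TCP at [0.224, -0.637, 0.405] pointing down, gripper open.
Joint ranges: [-176.03, 176.03], [-82.01, 121.73], [-58.28, 71.71], [-173.87, 95.51], [-174.79, -0.11], [-173.66, 173.66]. Speed limits (degrees/s): [136.94, 136.94, 172.46, 180, 180, 180].

INTERFACE

Orientations are given as [roll, pitch, yaw] about the fixed x, y, z axes, in that order (R = Rz(yaw) Ry(pitch) Rx(roll)).
In Python, from plant import r gives the robot as it stands. The module is installed in compiled form; this text tells all that it offers.
- The arm moves only by the shell command python3 -m pendant 'ROWS' [FORCE]. ROWS is JSON, a list that holds one entry, the list of rows, each a list of 7 numbers: the shift along the tool's x, y, z in m, then the turn, a rotation vector about the tool's x, y, z in degrees, then the gripper command: -1 is shut, 1 is fully open, values between are in proportion. A call has 1 to 5 rows; each row is the pose to reach, as a shift and turn from the pose commanded when the call began, along the tool's axes at that moment; what a row does not reach only later rows make up. A row lasts 1/10 s, in which the tool goes at most 50 mm and 8.59 degrees, less where a joint would pass 70% of its speed; a pose out of reach is approached as far as the arm can. A call with a gripper value outside its range is refused whole. The fingers move at their own pace and stop on an object; FORCE is the grip in N (left out, the last holds). Time passes only in rows, so rows that repeat a pose let the fingers close. It gives the time, the measured TCP pose, the force, the opening and the grip force at its end, in the units of the state.
- r.get_state(): the state, without advancing time (a new reading comes with each control period).
- r.capture(name): name is "scene" or "top" or "wrist"; returns the picture (420x560x3 uint8, red, green, blue); there is no depth.
- r.camera_params(name): a dict with "fx", "fy", "cx", "cy" (pixels), "dist_coeffs" ([k1, k2, p1, p2, k3] as OpenCV has them; the pictures are not rectified), "R" (3x3) and "t" (3): a world point X has camera coordinates R X + t. Camera axes: x right, y down, z forward; pixel columns grow to the right and rows downward; lengths in m; the calibration is good to about 2 mm. A picture is of the moment at which its call begins: read the wrist's pose just before it. camera_params takes no time and is no camera call; for the wrist camera it gives the pose at the moment of the call.
- r.close_job(): hands the job in; it is judged then, once.
The state is a dict: "time_s": time; "joints": joint angles; "qd": joint speeds; "joint_torque": joint torques, N m; "tcp_pos": TCP position; "eef_rot": TCP orientation; "contact_force": force on the tool from outside, world axes, zero at the start; "moment": the same for the moment, N m; "gripper_width": finger opening in m; "gripper_force": force on a finger pad.
Only numpy, scipy, OpenCV 4.12 (cv2) and the standard library are available. Lean on these libraries where they do the work, as an engineer would, in place of code of your own. Each camera call takes 0.05 s, during which the arm holds its last target. There are 200 camera calls.

TASK

Fasten the holder plate to the scanner's turntable: put the blue clamp nut over the upright threaded stud, back it off anticlockwise until you feel the thread drop in, then screw it down clockwise until it sits flush on the steel washer. Let go of it, and leave the grey cast, the ball stand and the wrench where they are.

Things in the scene. Friction and masses are not known exactly. Their poses are not given: they have to be found in the camera images.
- nut_center (a point): Centre (22.5 mm above the underside) of the loose blue hexagonal clamp nut: 60 mm across flats, 69 mm across corners, 45 mm high, 0.2 to 0.33 kg, standing upright on the bench. z is its axis, up; x is square to one flat, so flats face every 60 degrees from x.
- nut_lugs (a point): Centre of the circle of three lugs in the nut's 49 mm bore, on its axis 14 mm above its underside, axes as nut_center. The lugs are round pins, 5 mm thick, at 0, 120 and 240 degrees from x, reaching in to a 33 mm circle; they run in the stud's thread.
- nut: The same nut, origin at the centre of its underside, axes as nut_center.
- turntable: Fixed square silver turntable, 180 x 180 mm, top at 38 mm, origin at the centre of its underside on the bench, x and y along its sides, z up. On it, fixed, a white disc, an aluminium holder plate 130 x 85 mm (top at 56 mm) and a steel washer 72 mm wide (top at 60 mm).
- seat (a point): Point on the upright stud's axis at the washer's top face, where the nut's underside must finally sit. The fixed stud has a 28 mm core and a right-handed thread 44 mm wide: three starts 120 degrees apart, lead 33 mm a turn, 11 mm between neighbours, 1.8 mm of axial play. The thread's angle about the axis is different each time and given by no frame.
- stud_top (a point): Tip of the stud, 48 mm above the washer. The top 14 mm taper from 28 to 14 mm width and guide the nut. Put on, the nut mostly rests with its lugs on the threads, underside 8 to 16 mm above the washer; clockwise it then only jams on small brass stop teeth. Sometimes it drops in at once (underside then 5 to 7 mm up), and may go straight to screwing.
- window (a point): Same point as seat. Backing off: anticlockwise, the resting nut climbs 33 mm a turn. Within 105 degrees the lugs pass the threads' blunt upper ends into windows with some 15 degrees of play (less when the nut is off-centre; it has 2.5 mm of side play), before the next teeth; there, pressed lightly or let free, the nut drops up to 11 mm, its underside then 5 to 7 mm above the washer.
- home (a point): Nut centre when home: on the axis, 22.5 mm above the washer. From the drop, about 70 degrees clockwise, sinking 33 mm a turn, bring the nut down to the washer; some 20 degrees more pinch it tight. Friction in the thread holds it where it is left.
- cast_c (a point): Centre of a loose grey cast: block 55 x 42 x 16 mm with a rounded knob, 58 mm high in all; a bystander.
- ball_c (a point): Ball centre (75 mm up) of a loose calibration stand: steel foot 60 mm wide, thin post, white ball 38 mm wide; a bystander.
- wrench_grip (a point): Grip of a loose 160 mm steel wrench lying on the bench; a bystander.
Not all that is in view belongs to the job. What is meant by the nut is not red, and is the larger of those in its own colour.

How it is judged:
By the outcome, as a careful person would: the job done as asked, in the order asked, and still so for the second after the job is handed in, with the robot touching nothing.
It also fails if it takes over 67 s, if anything falls off the work surface, if the arm or the gripper's body presses on something with over 40 N, if the wrist force passes 120 N, or if a joint passes its speed limit or range.

## Working session

There is one attempt and no reset: what is moved stays moved. The work goes in short steps, Python scripts to look and compute and a shell command to move; the robot and the scene stay as the last step left them, time stands still between calls to the robot, and variables do not carry over. Pictures are saved under pics/ and viewed, at most 10 in all, crops included, and the job is handed in when it is done.

```bash
mkdir -p pics; ls; python3 - <<'E'
from plant import r
import cv2,numpy as np
a=r.capture("scene");b=r.capture("top")
cv2.imwrite("pics/a.png",a[:,:,::-1]);cv2.imwrite("pics/b.png",b[:,:,::-1])
for n in("scene","top","wrist"):
    p=r.camera_params(n);print(n,p)
print(r.get_state())
E
```

```text
pics
scene {'fx': 444.462407904402, 'fy': 444.462407904402, 'cx': 289.77368430237254, 'cy': 208.48587419396821, 'dist_coeffs': array([-0.09322352,  0.        ,  0.        ,  0.        ,  0.        ]), 'R': array([[-0.89189091,  0.45201709,  0.01453099],
       [ 0.2456432 ,  0.51116457, -0.82363232],
       [-0.37972362, -0.73102074, -0.56693796]]), 't': array([ 0.43256251, -0.05448828,  1.32644477])}
top {'fx': 530.2909146594777, 'fy': 530.2909146594777, 'cx': 285.4282656205474, 'cy': 219.0197954892228, 'dist_coeffs': array([-0.18076663,  0.        ,  0.        ,  0.        ,  0.        ]), 'R': array([[-0.0262078 , -0.9994541 ,  0.02011604],
       [-0.99680688,  0.02460947, -0.07596325],
       [ 0.07542674, -0.02204264, -0.99690768]]), 't': array([-0.02379604,  0.47859505,  1.52475675])}
wrist {'fx': 357.03265358651566, 'fy': 357.03265358651566, 'cx': 284.826475992364, 'cy': 211.5730746512785, 'dist_coeffs': array([-0.06421887,  0.        ,  0.        ,  0.        ,  0.        ]), 'R': array([[-0.33220081,  0.94320323,  0.00320634],
       [ 0.91301946,  0.32071306,  0.25206863],
       [ 0.23672364,  0.08666485, -0.96770405]]), 't': array([ 0.67462042, -0.03116658,  0.38985166])}
{'time_s': 0.1, 'joints': array([-5.40799203e+01,  2.05877790e+01,  6.40237796e-01, -1.52739309e-02,
       -7.01344470e+01, -1.65074012e+01]), 'qd': array([ 0.00267458, -0.0904252 ,  0.20380833,  0.09109402,  0.02339487,
        0.02101515]), 'joint_torque': array([ 4.80056369e-04, -5.84162521e+01,  2.93751007e+01,  7.01547280e+00,
        1.02054072e-02, -5.66768222e-05]), 'tcp_pos': array([ 0.22429865, -0.63648011,  0.40382809]), 'eef_rot': array([ 1.79917311e+02, -9.53043060e-03, -1.60592515e+02]), 'contact_force': array([ 0.45966558, -0.05807704, -0.43261314]), 'moment': array([-0.00207945,  0.01122144, -0.01558394]), 'gripper_force': 0.0, 'gripper_width': 0.08755645989790727}
```

View pics/b.png

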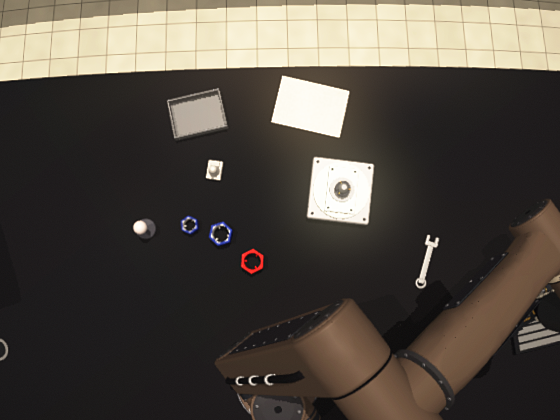

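View pics/a.png

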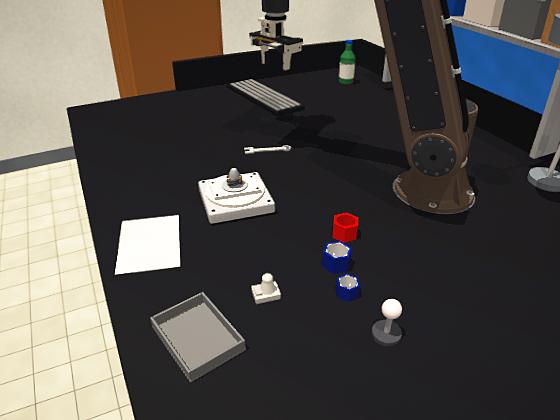

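The top view shows three hexagonal nuts: red at (252,262), blue at (221,234) and a smaller blue one at (189,225). The larger blue one at (221,234) fits "not red, the larger in its own colour". I'll confirm it in a crop and locate everything.

```bash
cat > h.py <<'E'
import numpy as np,cv2
from plant import r
def K(p): return np.array([[p['fx'],0,p['cx']],[0,p['fy'],p['cy']],[0,0,1]])
def world(p,uv,z):
    n=cv2.undistortPoints(np.array(uv,float).reshape(-1,1,2),K(p),p['dist_coeffs']).reshape(-1,2)
    d=np.c_[n,np.ones(len(n))]@p['R']; c=-p['R'].T@p['t']
    return c+d*((z-c[2])/d[:,2])[:,None]
def proj(p,X):
    return cv2.projectPoints(np.array(X,float).reshape(-1,1,3),cv2.Rodrigues(p['R'])[0],p['t'],K(p),p['dist_coeffs'])[0].reshape(-1,2)
def blue(im):
    im=im.astype(int); m=((im[:,:,2]>60)&(im[:,:,2]>1.6*im[:,:,0])&(im[:,:,2]>1.6*im[:,:,1])).astype(np.uint8)
    return m
E
python3 - <<'E'
from h import *
b=cv2.imread("pics/b.png")
cv2.imwrite("pics/c.png",cv2.resize(b[190:290,160:280],None,fx=5,fy=5,interpolation=cv2.INTER_CUBIC))
p=r.camera_params("top")
for n,uv,z in[("nut",(221,234),.045),("small",(189,225),.03),("red",(252,262),.045),("stud",(342,188),.1),("tt",[(315,157),(374,163),(368,224),(307,218)],.038),("cast",(214,170),.05),("ball",(140,227),.075)]:
    print(n,world(p,uv,z).round(3).tolist())
E
```

```text
nut [[0.437, 0.15, 0.045]]
small [[0.467, 0.244, 0.03]]
red [[0.356, 0.063, 0.045]]
stud [[0.554, -0.194, 0.1]]
tt [[0.655, -0.126, 0.038], [0.634, -0.299, 0.038], [0.456, -0.274, 0.038], [0.478, -0.098, 0.038]]
cast [[0.622, 0.166, 0.05]]
ball [[0.461, 0.377, 0.075]]
```

View pics/c.png

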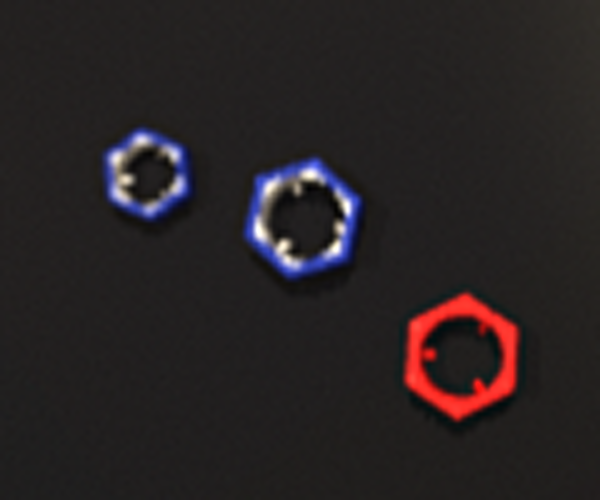

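The crop shows the small blue nut at (148,172), the large blue one at (303,217) and the red one at (462,356). The large blue nut is the target. Its flats lie at roughly 15° + 60k in world, so I'll grasp at a yaw of about -135°, which keeps clear of the neighbours.

```bash
cat >> h.py <<'E'
def go(x,y,z,yaw=None):
    from scipy.spatial.transform import Rotation as T
    s=r.get_state(); R=T.from_euler('xyz',s['eef_rot'],degrees=True)
    d=R.inv().apply(np.array([x,y,z])-s['tcp_pos'])
    G=T.from_euler('xyz',[180,0,s['eef_rot'][2] if yaw is None else yaw],degrees=True)
    print('shift',d.round(4).tolist(),'turn',(R.inv()*G).as_rotvec(degrees=True).round(2).tolist())
E
python3 -m pendant '[[[-0.341,0.289,0.05,0,0,0,1],[-0.341,0.289,0.05,0,0,0,1],[-0.341,0.289,0.05,0,0,0,1],[-0.341,0.289,0.05,0,0,0,1],[-0.341,0.289,0.05,0,0,0,1]]]'
python3 -c "from h import *;go(.437,.15,.34,-135)"
```

```text
time_s: 0.6
tcp_pos: [0.3501, -0.4203, 0.3764]
eef_rot: [180.0, -0.0, -160.6]
contact_force: [0.5, 0.7, -0.0]
gripper_width: 0.0877
gripper_force: 0.0
shift [-0.2713, 0.5091, 0.0365] turn [0.02, -0.0, -25.61]
```

```bash

python3 -m pendant '[[[-0.271,0.509,0.036,0,0,-25.6,1],[-0.271,0.509,0.036,0,0,-25.6,1],[-0.271,0.509,0.036,0,0,-25.6,1],[-0.271,0.509,0.036,0,0,-25.6,1],[-0.271,0.509,0.036,0,0,-25.6,1]]]'
python3 -c "from h import *;go(.437,.15,.34,-135)"
```

```text
time_s: 1.1
tcp_pos: [0.3867, -0.1736, 0.3612]
eef_rot: [-180.0, 0.0, -135.0]
contact_force: [1.3, 1.1, -0.4]
gripper_width: 0.0876
gripper_force: 0.0
shift [-0.2644, 0.1932, 0.0212] turn [-0.01, 0.02, 0.01]
```

```bash

python3 -m pendant '[[[-0.264,0.193,0.021,0,0,0,1],[-0.264,0.193,0.021,0,0,0,1],[-0.264,0.193,0.021,0,0,0,1],[-0.264,0.193,0.021,0,0,0,1],[-0.264,0.193,0.021,0,0,0,1]]]' >/dev/null
python3 -m pendant '[[[-0.062,0.045,0.005,0,0,0,1],[-0.062,0.045,0.005,0,0,0,1],[-0.062,0.045,0.005,0,0,0,1]]]'
python3 - <<'E'
from h import *
p=r.camera_params("wrist");im=r.capture("wrist");cv2.imwrite("pics/d.png",im[:,:,::-1])
np.save("d.npy",p,allow_pickle=True)
print(r.get_state()['tcp_pos'],proj(p,[.437,.15,.045]))
E
```

```text
time_s: 1.9
tcp_pos: [0.4377, 0.1499, 0.3397]
eef_rot: [-180.0, -0.0, -134.8]
contact_force: [0.2, -0.5, 0.5]
gripper_width: 0.0878
gripper_force: 0.0
[0.43730226 0.14831371 0.3396671 ] [[285.96939045 207.53843439]]
```

View pics/d.png

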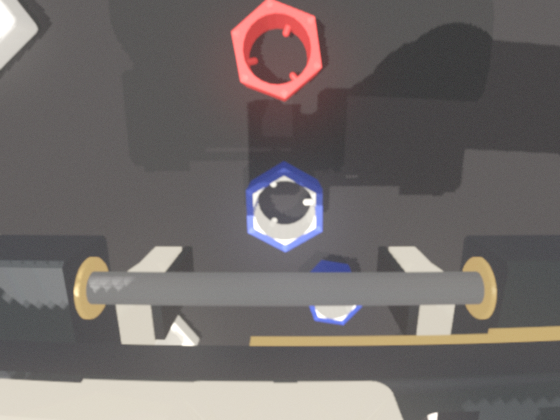

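The nut is at (285,206), nearly aligned, with flats facing left and right. The red nut is at (277,48) and the small blue one at (335,290). Next I'll fit the hex prism silhouette.

```bash
cat >> h.py <<'E'
def fit(p,im,x0,y0,a0,zb=0.):
    from scipy.optimize import minimize
    m=blue(im); u=proj(p,[x0,y0,zb+.03])[0]
    m=cv2.morphologyEx(m,cv2.MORPH_CLOSE,np.ones((3,3)))
    n,l,st,c=cv2.connectedComponentsWithStats(m)
    k=min([i for i in range(1,n) if st[i,4]>300],key=lambda i:np.hypot(*(c[i]-u)))
    h=cv2.convexHull(np.argwhere(l==k)[:,::-1].astype(np.int32))
    S=8; M=np.zeros((420*2,560*2),np.uint8); cv2.fillConvexPoly(M,(h*2+0).astype(np.int32),1)
    def f(v):
        a=np.radians(v[2]+30+60*np.arange(6)); q=np.c_[v[0]/1e3+.0346*np.cos(a),v[1]/1e3+.0346*np.sin(a)]
        P=proj(p,np.r_[np.c_[q,np.full(6,zb)],np.c_[q,np.full(6,zb+.045)]])
        N=np.zeros_like(M); cv2.fillConvexPoly(N,cv2.convexHull((P*2*16).astype(np.int32)),1,shift=4)
        return (M^N).sum()/M.sum()
    o=minimize(f,[x0*1e3,y0*1e3,a0],method='Nelder-Mead',options=dict(initial_simplex=np.array([x0*1e3,y0*1e3,a0])+np.array([[0,0,0],[6,0,0],[0,6,0],[0,0,10]])))
    return o.x,o.fun
E
python3 - <<'E'
from h import *
p=np.load("d.npy",allow_pickle=True).item();im=cv2.imread("pics/d.png")[:,:,::-1]
for a in(15,8,22):
  v,e=fit(p,im,.437,.15,a);print(v.round(2),e)
go(v[0]/1e3,v[1]/1e3,.159+.03,v[2]-150)
E
```

```text
[433.27 143.21  44.85] 0.789311408016444
[435.96 146.76  21.51] 0.8190304898937992
[434.1  143.55  45.39] 0.789825282631038
shift [0.0054, -0.0011, 0.1507] turn [0.03, -0.07, -30.23]
```

```bash
python3 - <<'E'
from h import *
im=cv2.imread("pics/d.png")[:,:,::-1]
m=blue(im);n,l,st,c=cv2.connectedComponentsWithStats(m)
print([(s.tolist(),q.round().tolist()) for s,q in zip(st,c) if s[4]>50])
for q in[(250,200),(285,180),(285,245),(320,190),(262,190)]:print(q,im[q[1],q[0]])
E
```

```text
[([0, 0, 560, 420, 233554], [279.0, 209.0]), ([246, 162, 76, 54, 1123], [282.0, 182.0]), ([313, 261, 37, 11, 322], [331.0, 267.0]), ([310, 306, 51, 19, 200], [333.0, 317.0])]
(250, 200) [ 91 104 186]
(285, 180) [203 199 190]
(285, 245) [221 229 255]
(320, 190) [ 77  87 157]
(262, 190) [176 173 173]
```

```bash
cat >> h.py <<'E'
def blue(im):
    im=im.astype(int); return ((im[:,:,2]-im[:,:,0]>22)&(im[:,:,2]>70)).astype(np.uint8)
E
python3 - <<'E'
from h import *
p=np.load("d.npy",allow_pickle=True).item();im=cv2.imread("pics/d.png")[:,:,::-1]
m=blue(im);n,l,st,c=cv2.connectedComponentsWithStats(m)
print([(s.tolist(),q.round().tolist()) for s,q in zip(st,c) if s[4]>100])
for a in(15,8,22):
  v,e=fit(p,im,.437,.15,a);print(v.round(2),e)
go(v[0]/1e3,v[1]/1e3,.159+.03,v[2]-150)
E
```

```text
[([0, 0, 560, 420, 232106], [279.0, 209.0]), ([245, 161, 79, 92, 2307], [284.0, 203.0]), ([310, 260, 41, 13, 416], [331.0, 267.0]), ([309, 305, 54, 21, 371], [334.0, 316.0])]
[439.9  150.89  15.75] 0.04176948270447306
[439.94 151.06  17.96] 0.041141370182601285
[440.65 151.58  16.79] 0.04230786486607744
shift [-0.0049, -0.0001, 0.1507] turn [0.01, -0.07, -1.62]
```

```bash

python3 -m pendant '[[[-0.005,0,0.08,0,0,-1.6,1],[-0.005,0,0.08,0,0,-1.6,1],[-0.005,0,0.152,0,0,-1.6,1],[-0.005,0,0.152,0,0,-1.6,1],[-0.005,0,0.152,0,0,-1.6,1]]]'
python3 -m pendant '[[[0,0,0,0,0,0,0.3],[0,0,0,0,0,0,-0.2],[0,0,0,0,0,0,-1],[0,0,0,0,0,0,-1],[0,0,0,0,0,0,-1]]]' 35
python3 -m pendant '[[[0,0,0,0,0,0,-1],[0,0,0,0,0,0,-1]]]' 35
```

```text
time_s: 2.45
tcp_pos: [0.4396, 0.1484, 0.1856]
eef_rot: [180.0, -0.4, -133.5]
contact_force: [-0.0, -0.7, 0.7]
gripper_width: 0.0878
gripper_force: 0.0
time_s: 2.95
tcp_pos: [0.4411, 0.1506, 0.1894]
eef_rot: [-180.0, 0.1, -133.4]
contact_force: [-2.4, 0.4, 8.4]
gripper_width: 0.0597
gripper_force: 35.0
time_s: 3.15
tcp_pos: [0.4411, 0.1506, 0.1894]
eef_rot: [-180.0, 0.1, -133.4]
contact_force: [-2.2, 0.1, 8.3]
gripper_width: 0.0599
gripper_force: 35.0
```

```bash

python3 -m pendant '[[[0,0,-0.05,0,0,0,-1],[0,0,-0.1,0,0,0,-1],[0,0,-0.17,0,0,0,-1],[0,0,-0.17,0,0,0,-1],[0,0,-0.17,0,0,0,-1]]]'
python3 -c "from h import *;go(.62,-.13,.36)"
```

```text
time_s: 3.65
tcp_pos: [0.4412, 0.1506, 0.3619]
eef_rot: [-180.0, 0.4, -133.4]
contact_force: [0.2, -0.3, -3.9]
gripper_width: 0.0599
gripper_force: 35.0
shift [0.0812, -0.3226, 0.0015] turn [-0.04, 0.41, -0.0]
```

```bash

python3 -m pendant '[[[0.081,-0.323,0,0,0,0,-1],[0.081,-0.323,0,0,0,0,-1],[0.081,-0.323,0,0,0,0,-1],[0.081,-0.323,0,0,0,0,-1],[0.081,-0.323,0,0,0,0,-1]]]' >/dev/null
python3 -m pendant '[[[0.02,-0.08,0,0,0,0,-1],[0.02,-0.08,0,0,0,0,-1],[0.02,-0.08,0,0,0,0,-1],[0.02,-0.08,0,0,0,0,-1]]]'
python3 - <<'E'
from h import *
p=r.camera_params("wrist");im=r.capture("wrist");cv2.imwrite("pics/e.png",im[:,:,::-1])
np.save("e.npy",p,allow_pickle=True)
s=r.get_state();print(s['tcp_pos'],s['eef_rot'],s['joints'],proj(p,[.554,-.194,.1]))
E
```

```text
time_s: 4.55
tcp_pos: [0.6192, -0.1307, 0.3555]
eef_rot: [179.8, -0.2, -133.5]
contact_force: [-0.1, 0.2, -3.2]
gripper_width: 0.0594
gripper_force: 35.0
[ 0.6190112  -0.1299074   0.35619051] [ 1.79839231e+02 -1.14943901e-01 -1.33442535e+02] [ 5.78475740e+00  1.85742151e+01 -8.74630159e+00 -5.24572306e-02
 -6.28715324e+01 -4.92034558e+01] [[289.81334753  83.5178797 ]]
```

View pics/e.png

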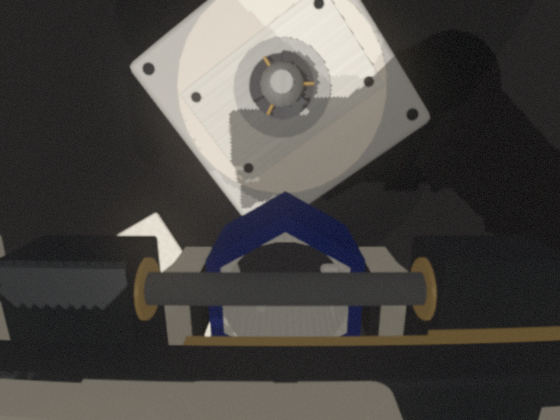

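The wrist view shows the stud tip at (281,80), the washer centred at about (281,87), and the held nut at the bottom.

```bash
python3 - <<'E'
from h import *
p=np.load("e.npy",allow_pickle=True).item();im=cv2.imread("pics/e.png")
g=cv2.GaussianBlur(cv2.cvtColor(im,cv2.COLOR_BGR2GRAY),(3,3),0)
for n,z,R,c0 in(("tip",.108,.007,(281,80)),("core",.094,.014,(281,80)),("washer",.060,.036,(281,87))):
    # maximise radial gradient strength over projected circle
    gx=cv2.Sobel(g,cv2.CV_32F,1,0);gy=cv2.Sobel(g,cv2.CV_32F,0,1);M=np.hypot(gx,gy)
    w=world(p,c0,z)[0];t=np.linspace(0,2*np.pi,180);best=[]
    for rr in np.arange(R-.002,R+.0021,.0005):
     for dx in np.arange(-6,6.1,.5):
      for dy in np.arange(-6,6.1,.5):
        X=np.c_[w[0]+dx/1e3+rr*np.cos(t),w[1]+dy/1e3+rr*np.sin(t),np.full(180,z)]
        q=proj(p,X).astype(np.float32); s=np.minimum(cv2.remap(M,q[:,0],q[:,1],1),60).mean(); best.append((s,w[0]+dx/1e3,w[1]+dy/1e3,rr))
    best.sort(reverse=True);print(n,w.round(4),np.round(best[:3],4).tolist())
pt=r.camera_params("top")
E
```

```text
tip [ 0.5571 -0.1987  0.108 ] [[60.0, 0.5581, -0.1982, 0.007], [60.0, 0.5581, -0.1982, 0.0065], [60.0, 0.5581, -0.1987, 0.007]]
core [ 0.5561 -0.1998  0.094 ] [[53.1571, 0.5576, -0.1978, 0.0135], [52.7234, 0.5576, -0.1983, 0.014], [52.5114, 0.5576, -0.1983, 0.0135]]
washer [ 0.5573 -0.1989  0.06  ] [[57.6448, 0.5573, -0.1979, 0.0355], [57.1228, 0.5573, -0.1984, 0.036], [56.2102, 0.5573, -0.1979, 0.036]]
```

```bash
python3 -c "from h import *;go(.5575,-.198,.31,-133.5)"
```

```text
shift [0.0916, -0.0023, 0.0464] turn [0.16, -0.12, 0.06]
```

```bash

python3 -m pendant '[[[0.04,-0.001,0,0.2,0,0,-1],[0.0916,-0.0023,0.02,0.2,0,0,-1],[0.0916,-0.0023,0.046,0.2,0,0,-1],[0.0916,-0.0023,0.046,0.2,0,0,-1],[0.0916,-0.0023,0.046,0.2,0,0,-1]]]'
python3 -c "from h import *;go(.5575,-.198,.275,-133.5)"
```

```text
time_s: 5.1
tcp_pos: [0.5586, -0.1972, 0.3127]
eef_rot: [-179.8, -0.0, -133.3]
contact_force: [0.4, -0.1, -1.9]
gripper_width: 0.06
gripper_force: 35.0
shift [0.0013, 0.0004, 0.0377] turn [-0.19, -0.03, 0.19]
```

```bash

python3 -m pendant '[[[0.0005,0,0.012,0,0,0,-1],[0.0005,0,0.024,0,0,0,-1],[0.0005,0,0.037,0,0,0,-1],[0.0005,0,0.037,0,0,0,-1]]]'
python3 -c "
from h import *;go(.5575,-.198,.275,-133.5);print(r.get_state()['contact_force'])"
```

```text
time_s: 5.5
tcp_pos: [0.5576, -0.1981, 0.2727]
eef_rot: [-180.0, -0.1, -133.4]
contact_force: [0.7, 0.4, -3.8]
gripper_width: 0.0599
gripper_force: 35.0
shift [-0.0, 0.0001, -0.0023] turn [-0.01, -0.13, 0.12]
[ 0.70693533  0.41168963 -3.79170326]
```

```bash

python3 -m pendant '[[[0,0,0.002,0,0,0,-1],[0,0,0.004,0,0,0,-1],[0,0,0.006,0,0,0,-1],[0,0,0.006,0,0,0,-1]]]' | sed -n '2p;4p'
python3 -m pendant '[[[0,0,0.001,0,0,0,-1],[0,0,0.003,0,0,0,-1],[0,0,0.003,0,0,0,-1]]]'| sed -n '2p;4p'
```

```text
tcp_pos: [0.5582, -0.1986, 0.2693]
contact_force: [-0.9, 0.1, -3.7]
tcp_pos: [0.5581, -0.1986, 0.2661]
contact_force: [-0.0, -0.3, -3.3]
```

```bash

python3 -m pendant '[[[0,0,0.002,0,0,0,-1],[0,0,0.003,0,0,0,-1],[0,0,0.003,0,0,0,-1]]]' | sed -n '2p;4p'
python3 -m pendant '[[[0,0,0.001,0,0,0,-1],[0,0,0.002,0,0,0,-1],[0,0,0.002,0,0,0,-1]]]'| sed -n '2p;4p'
```

```text
tcp_pos: [0.559, -0.1985, 0.2641]
contact_force: [0.8, 1.1, 1.9]
tcp_pos: [0.5593, -0.1984, 0.2631]
contact_force: [-1.1, 4.0, 11.7]
```

```bash
cat > ck.py <<'E'
from plant import r
import numpy as np,sys
s=r.get_state();f=s['contact_force'];print(round(s['time_s'],2),s['tcp_pos'].round(4),'yaw',s['eef_rot'].round(1)[2],'F',f.round(1),'M',s['moment'].round(2),'g',round(s['gripper_width'],4))
sys.exit(not(2<f[2]<30 and np.hypot(*f[:2])<25))
E
python3 ck.py &&
python3 -m pendant '[[[0,0,-0.0002,0,0,-2.5,-1],[0,0,-0.0005,0,0,-5,-1],[0,0,-0.0005,0,0,-5,-1]]]' >/dev/null && python3 ck.py &&
python3 -m pendant '[[[0,0,-0.0002,0,0,-2.5,-1],[0,0,-0.0005,0,0,-5,-1],[0,0,-0.0005,0,0,-5,-1]]]' >/dev/null && python3 ck.py &&
python3 -m pendant '[[[0,0,-0.0002,0,0,-2.5,-1],[0,0,-0.0005,0,0,-5,-1],[0,0,-0.0005,0,0,-5,-1]]]' >/dev/null && python3 ck.py &&
python3 -m pendant '[[[0,0,-0.0002,0,0,-2.5,-1],[0,0,-0.0005,0,0,-5,-1],[0,0,-0.0005,0,0,-5,-1]]]' >/dev/null && python3 ck.py
```

```text
6.8 [ 0.5593 -0.1984  0.2631] yaw -133.3 F [-1.1  4.  11.7] M [ 1.64  0.53 -0.01] g 0.0599
7.1 [ 0.5592 -0.1975  0.2633] yaw -128.3 F [-1.2 10.6 10.5] M [ 3.94  0.51 -0.22] g 0.0599
7.4 [ 0.5586 -0.1982  0.2635] yaw -123.2 F [-1.6  0.8  9.2] M [0.48 1.08 0.21] g 0.06
7.7 [ 0.558  -0.1985  0.2624] yaw -118.4 F [-0.1  1.9 -2. ] M [0.49 0.07 0.03] g 0.0599
```

```bash

python3 -m pendant '[[[0,0,0.001,0,0,0,-1],[0,0,0.002,0,0,0,-1],[0,0,0.002,0,0,0,-1]]]' >/dev/null; python3 ck.py ;
python3 -m pendant '[[[0,0,0.001,0,0,0,-1],[0,0,0.002,0,0,0,-1],[0,0,0.002,0,0,0,-1]]]' >/dev/null ; python3 ck.py 
```

```text
8.0 [ 0.558  -0.1985  0.2601] yaw -118.4 F [-0.8  1.  -3.8] M [0.69 0.18 0.05] g 0.0601
8.3 [ 0.5582 -0.1985  0.2585] yaw -118.4 F [-1.1  2.  -3.7] M [1.12 0.42 0.07] g 0.0599
```

Dropping freely, so I'll continue down.

```bash

python3 -m pendant '[[[0,0,0.001,0,0,0,-1],[0,0,0.002,0,0,0,-1],[0,0,0.002,0,0,0,-1]]]' >/dev/null; python3 ck.py ||
python3 -m pendant '[[[0,0,0.001,0,0,0,-1],[0,0,0.0015,0,0,0,-1],[0,0,0.0015,0,0,0,-1]]]' >/dev/null ; python3 ck.py ||
python3 -m pendant '[[[0,0,0.001,0,0,0,-1],[0,0,0.001,0,0,0,-1],[0,0,0.001,0,0,0,-1]]]' >/dev/null ; python3 ck.py
```

```text
8.6 [ 0.5582 -0.1985  0.2582] yaw -118.4 F [-5.3  6.  10.7] M [2.24 2.34 0.09] g 0.0602
8.6 [ 0.5582 -0.1985  0.2582] yaw -118.4 F [-5.3  6.  10.7] M [2.24 2.34 0.09] g 0.0602
8.6 [ 0.5582 -0.1985  0.2582] yaw -118.4 F [-5.3  6.  10.7] M [2.24 2.34 0.09] g 0.0602
```

```bash

python3 -m pendant '[[[-0.0004,0.001,0,0,0,0,-1],[-0.0004,0.001,0,0,0,0,-1]]]' >/dev/null; python3 ck.py &&
python3 -m pendant '[[[0,0,0,0,0,-2,-1],[0,0,0,0,0,-3,-1],[0,0,0,0,0,-3,-1]]]' >/dev/null ; python3 ck.py &&
python3 -m pendant '[[[0,0,0,0,0,-2,-1],[0,0,0,0,0,-3,-1],[0,0,0,0,0,-3,-1]]]' >/dev/null ; python3 ck.py
```

```text
8.8 [ 0.5579 -0.1981  0.2583] yaw -118.4 F [-3.5  1.3  7.3] M [0.66 1.31 0.04] g 0.0602
9.1 [ 0.558  -0.198   0.2584] yaw -115.3 F [-3.3  3.2  8.8] M [ 1.06  1.36 -0.08] g 0.0595
9.4 [ 0.5581 -0.198   0.2587] yaw -112.3 F [-4.   3.   9.7] M [ 1.3   1.58 -0.1 ] g 0.0595
```

```bash
sed -i "s/<25))/<25 and abs(s['moment'][2])<.7))/" ck.py
python3 -m pendant '[[[0,0,-0.0003,0,0,-2.5,-1],[0,0,-0.0005,0,0,-5,-1],[0,0,-0.0005,0,0,-5,-1]]]' >/dev/null ; python3 ck.py &&
python3 -m pendant '[[[0,0,-0.0003,0,0,-2.5,-1],[0,0,-0.0005,0,0,-5,-1],[0,0,-0.0005,0,0,-5,-1]]]' >/dev/null ; python3 ck.py &&
python3 -m pendant '[[[0,0,-0.0003,0,0,-2.5,-1],[0,0,-0.0005,0,0,-5,-1],[0,0,-0.0005,0,0,-5,-1]]]' >/dev/null ; python3 ck.py
```

```text
9.7 [ 0.5582 -0.198   0.2592] yaw -107.3 F [-3.9  3.   9.8] M [1.1  1.4  0.03] g 0.0598
10.0 [ 0.5582 -0.198   0.2597] yaw -102.3 F [-2.1  2.7  9.4] M [ 1.15  1.36 -0.03] g 0.0596
10.3 [ 0.5582 -0.198   0.2602] yaw -97.3 F [-3.5  2.6  7.8] M [0.95 1.32 0.01] g 0.0596
```

The nut climbs exactly at the lead with no jam, so it's riding the thread. I'll keep backing off until the drop.

```bash

for i in 1; do
python3 -m pendant '[[[0,0,-0.0003,0,0,-2.5,-1],[0,0,-0.0005,0,0,-5,-1],[0,0,-0.0005,0,0,-5,-1]]]' >/dev/null && python3 ck.py &&
python3 -m pendant '[[[0,0,-0.0003,0,0,-2.5,-1],[0,0,-0.0005,0,0,-5,-1],[0,0,-0.0005,0,0,-5,-1]]]' >/dev/null && python3 ck.py &&
python3 -m pendant '[[[0,0,-0.0003,0,0,-2.5,-1],[0,0,-0.0005,0,0,-5,-1],[0,0,-0.0005,0,0,-5,-1]]]' >/dev/null && python3 ck.py &&
python3 -m pendant '[[[0,0,-0.0003,0,0,-2.5,-1],[0,0,-0.0005,0,0,-5,-1],[0,0,-0.0005,0,0,-5,-1]]]' >/dev/null && python3 ck.py &&
python3 -m pendant '[[[0,0,-0.0002,0,0,-2.5,-1],[0,0,-0.0005,0,0,-5,-1],[0,0,-0.0005,0,0,-5,-1]]]' >/dev/null && python3 ck.py &&
python3 -m pendant '[[[0,0,-0.0002,0,0,-2.5,-1],[0,0,-0.0005,0,0,-5,-1],[0,0,-0.0005,0,0,-5,-1]]]' >/dev/null && python3 ck.py &&
python3 -m pendant '[[[0,0,-0.0002,0,0,-2.5,-1],[0,0,-0.0005,0,0,-5,-1],[0,0,-0.0005,0,0,-5,-1]]]' >/dev/null && python3 ck.py &&
python3 -m pendant '[[[0,0,-0.0002,0,0,-2.5,-1],[0,0,-0.0005,0,0,-5,-1],[0,0,-0.0005,0,0,-5,-1]]]' >/dev/null && python3 ck.py ; done
```

```text
10.6 [ 0.5582 -0.1979  0.2606] yaw -92.3 F [-3.2  3.   9. ] M [1.   1.31 0.02] g 0.0596
10.9 [ 0.5582 -0.198   0.2611] yaw -87.3 F [-2.6  2.7  8.1] M [ 0.92  1.24 -0.04] g 0.0598
11.2 [ 0.5582 -0.1979  0.2615] yaw -82.3 F [-2.7  2.7  9. ] M [ 1.11  1.27 -0.1 ] g 0.0597
11.5 [ 0.5582 -0.198   0.262 ] yaw -77.3 F [-2.8  2.4  7.7] M [ 0.97  1.13 -0.03] g 0.0595
11.8 [ 0.5582 -0.1979  0.2624] yaw -72.3 F [-2.   2.3  7.7] M [ 1.05  1.2  -0.05] g 0.0598
12.1 [ 0.5582 -0.1979  0.2629] yaw -67.3 F [-2.1  3.   7.2] M [ 0.85  1.1  -0.  ] g 0.0598
12.4 [ 0.5581 -0.1979  0.2634] yaw -62.3 F [-1.6  3.4  7.3] M [ 0.97  1.17 -0.1 ] g 0.0596
12.7 [ 0.5582 -0.1979  0.2638] yaw -57.3 F [-1.5  2.3  5.8] M [ 0.81  0.99 -0.01] g 0.0597
```

```bash

python3 -m pendant '[[[0,0,-0.0002,0,0,-2.5,-1],[0,0,-0.0003,0,0,-5,-1],[0,0,-0.0003,0,0,-5,-1]]]' >/dev/null && python3 ck.py &&
python3 -m pendant '[[[0,0,-0.0002,0,0,-2.5,-1],[0,0,-0.0004,0,0,-5,-1],[0,0,-0.0004,0,0,-5,-1]]]' >/dev/null && python3 ck.py &&
python3 -m pendant '[[[0,0,-0.0002,0,0,-2.5,-1],[0,0,-0.0004,0,0,-5,-1],[0,0,-0.0004,0,0,-5,-1]]]' >/dev/null && python3 ck.py &&
python3 -m pendant '[[[0,0,-0.0002,0,0,-2.5,-1],[0,0,-0.0004,0,0,-5,-1],[0,0,-0.0004,0,0,-5,-1]]]' >/dev/null && python3 ck.py &&
python3 -m pendant '[[[0,0,-0.0002,0,0,-2.5,-1],[0,0,-0.0005,0,0,-5,-1],[0,0,-0.0005,0,0,-5,-1]]]' >/dev/null && python3 ck.py &&
python3 -m pendant '[[[0,0,-0.0002,0,0,-2.5,-1],[0,0,-0.0005,0,0,-5,-1],[0,0,-0.0005,0,0,-5,-1]]]' >/dev/null && python3 ck.py
```

```text
13.0 [ 0.5583 -0.198   0.2643] yaw -52.3 F [-2.   1.6  6.7] M [ 0.38  0.77 -0.07] g 0.0597
13.3 [ 0.5588 -0.1981  0.2643] yaw -47.3 F [ 1.8 -0.9  3.8] M [ 0.07 -0.63  0.03] g 0.0598
13.6 [ 0.5578 -0.1979  0.2638] yaw -42.4 F [-0.   0.2  2.4] M [0.17 0.08 0.16] g 0.06
13.9 [ 0.5571 -0.1979  0.2632] yaw -37.5 F [ 0.1 -0.2 -2.5] M [ 0.    0.12 -0.03] g 0.0596
```

```bash

python3 -m pendant '[[[0,0,0.001,0,0,0,-1],[0,0,0.002,0,0,0,-1],[0,0,0.002,0,0,0,-1]]]' >/dev/null; python3 ck.py ||
python3 -m pendant '[[[0,0,0.001,0,0,0,-1],[0,0,0.002,0,0,0,-1],[0,0,0.002,0,0,0,-1]]]' >/dev/null ; python3 ck.py ||
python3 -m pendant '[[[0,0,0.001,0,0,0,-1],[0,0,0.002,0,0,0,-1],[0,0,0.002,0,0,0,-1]]]' >/dev/null ; python3 ck.py
```

```text
14.2 [ 0.5576 -0.1978  0.2615] yaw -37.4 F [ 1.2 -0.2 -4.4] M [ 0.04 -0.18  0.07] g 0.0599
14.5 [ 0.5578 -0.1977  0.26  ] yaw -37.4 F [ 0.8  0.3 -0.8] M [ 0.21 -0.12  0.19] g 0.0599
14.8 [ 0.5574 -0.1977  0.2572] yaw -37.4 F [ 1.5  0.5 -5.6] M [-0.   -0.29  0.04] g 0.0598
```

```bash

python3 -m pendant '[[[0,0,0.001,0,0,0,-1],[0,0,0.002,0,0,0,-1],[0,0,0.002,0,0,0,-1]]]' >/dev/null; python3 ck.py ||
python3 -m pendant '[[[0,0,0.001,0,0,0,-1],[0,0,0.002,0,0,0,-1],[0,0,0.002,0,0,0,-1]]]' >/dev/null ; python3 ck.py ||
python3 -m pendant '[[[0,0,0.001,0,0,0,-1],[0,0,0.002,0,0,0,-1],[0,0,0.002,0,0,0,-1]]]' >/dev/null ; python3 ck.py
```

```text
15.1 [ 0.5573 -0.1978  0.2553] yaw -37.4 F [-0.6 -0.4 -3.3] M [0.02 0.14 0.03] g 0.06
15.4 [ 0.5575 -0.1978  0.2547] yaw -37.4 F [-2.7  1.1  5.1] M [0.48 1.39 0.02] g 0.0597
15.4 [ 0.5575 -0.1978  0.2547] yaw -37.4 F [-2.7  1.1  5.1] M [0.48 1.39 0.02] g 0.0597
```

The nut has dropped in, with its underside about 5–6 mm up. Now I'll screw it clockwise.

```bash
sed -i "s/2<f\[2\]<30/-15<f[2]<25/" ck.py
python3 -m pendant '[[[0,0,0.0002,0,0,2.5,-1],[0,0,0.0005,0,0,5,-1],[0,0,0.0005,0,0,5,-1]]]' >/dev/null && python3 ck.py &&
python3 -m pendant '[[[0,0,0.0002,0,0,2.5,-1],[0,0,0.0004,0,0,5,-1],[0,0,0.0004,0,0,5,-1]]]' >/dev/null && python3 ck.py &&
python3 -m pendant '[[[0,0,0.0002,0,0,2.5,-1],[0,0,0.0005,0,0,5,-1],[0,0,0.0005,0,0,5,-1]]]' >/dev/null && python3 ck.py &&
python3 -m pendant '[[[0,0,0.0002,0,0,2.5,-1],[0,0,0.0004,0,0,5,-1],[0,0,0.0004,0,0,5,-1]]]' >/dev/null && python3 ck.py
```

```text
15.7 [ 0.5581 -0.198   0.2542] yaw -42.4 F [-0.3 -0.7  4.2] M [-0.14  0.35 -0.11] g 0.0594
16.0 [ 0.5582 -0.1979  0.2538] yaw -47.3 F [-0.1 -0.5  5.8] M [-0.19  0.09 -0.04] g 0.0601
16.3 [ 0.5583 -0.1979  0.2533] yaw -52.3 F [1.1 0.3 5.5] M [-0.09  0.19 -0.02] g 0.0595
16.6 [ 0.5582 -0.1979  0.2528] yaw -57.3 F [ 0.6 -0.5  5.4] M [-0.04  0.12 -0.05] g 0.0597
```

Sinking smoothly at the lead.

```bash

python3 -m pendant '[[[0,0,0.0005,0,0,5,-1],[0,0,0.0009,0,0,10,-1],[0,0,0.0009,0,0,10,-1]]]' >/dev/null && python3 ck.py &&
python3 -m pendant '[[[0,0,0.0005,0,0,5,-1],[0,0,0.0009,0,0,10,-1],[0,0,0.0009,0,0,10,-1]]]' >/dev/null && python3 ck.py &&
python3 -m pendant '[[[0,0,0.0005,0,0,5,-1],[0,0,0.0009,0,0,10,-1],[0,0,0.0009,0,0,10,-1]]]' >/dev/null && python3 ck.py &&
python3 -m pendant '[[[0,0,0.0002,0,0,2.5,-1],[0,0,0.0005,0,0,5,-1],[0,0,0.0005,0,0,5,-1]]]' >/dev/null && python3 ck.py &&
python3 -m pendant '[[[0,0,0.0002,0,0,2.5,-1],[0,0,0.0004,0,0,5,-1],[0,0,0.0004,0,0,5,-1]]]' >/dev/null && python3 ck.py
```

```text
16.9 [ 0.5581 -0.1978  0.2519] yaw -67.4 F [0.3 1.8 6.3] M [ 0.38  0.15 -0.1 ] g 0.0598
17.2 [ 0.5582 -0.1978  0.251 ] yaw -77.4 F [-0.6  0.   6.8] M [ 0.26  0.14 -0.1 ] g 0.0598
17.5 [ 0.5582 -0.1978  0.2501] yaw -87.4 F [-0.3 -0.1  5.9] M [ 0.19  0.08 -0.11] g 0.0599
17.8 [ 0.5582 -0.1978  0.2496] yaw -92.3 F [0.7 0.1 6.6] M [ 0.09  0.08 -0.09] g 0.0595
18.1 [ 0.5578 -0.1981  0.2495] yaw -97.3 F [-2.3 -1.2  9.8] M [-0.17  0.83 -0.04] g 0.0598
```

The underside is at the washer (z 0.2495). Now I'll pinch it tight.

```bash
sed -i "s/<.7)/<1.2)/" ck.py
python3 -m pendant '[[[0,0,0,0,0,2.5,-1],[0,0,0,0,0,5,-1],[0,0,0,0,0,5,-1]]]' >/dev/null && python3 ck.py &&
python3 -m pendant '[[[0,0,0,0,0,2.5,-1],[0,0,0,0,0,5,-1],[0,0,0,0,0,5,-1]]]' >/dev/null && python3 ck.py &&
python3 -m pendant '[[[0,0,0,0,0,2.5,-1],[0,0,0,0,0,5,-1],[0,0,0,0,0,5,-1]]]' >/dev/null && python3 ck.py &&
python3 -m pendant '[[[0,0,0,0,0,2.5,-1],[0,0,0,0,0,5,-1],[0,0,0,0,0,5,-1]]]' >/dev/null && python3 ck.py &&
python3 -m pendant '[[[0,0,0,0,0,2.5,-1],[0,0,0,0,0,5,-1],[0,0,0,0,0,5,-1]]]' >/dev/null && python3 ck.py
```

```text
18.4 [ 0.5575 -0.1982  0.2495] yaw -102.3 F [-3.4 -2.1 10.7] M [-0.23  1.33  0.05] g 0.0599
18.7 [ 0.5574 -0.1981  0.2495] yaw -107.3 F [-2.4 -1.6 10.9] M [-0.13  1.55  0.03] g 0.0597
19.0 [ 0.5573 -0.1981  0.2495] yaw -112.3 F [-3.5 -1.6 10.7] M [-0.01  1.61  0.02] g 0.0596
19.3 [ 0.5573 -0.198   0.2495] yaw -117.3 F [-3.2 -1.1 11.4] M [ 0.29  1.81 -0.15] g 0.0598
19.6 [ 0.5573 -0.1979  0.2494] yaw -122.2 F [-3.7 -1.  11.6] M [ 0.48  1.88 -0.07] g 0.0597
```

```bash

python3 -m pendant '[[[0,0,0,0,0,2.5,-1],[0,0,0,0,0,4,-1],[0,0,0,0,0,4,-1]]]' >/dev/null && python3 ck.py &&
python3 -m pendant '[[[0,0,0,0,0,2,-1],[0,0,0,0,0,4,-1],[0,0,0,0,0,4,-1]]]' >/dev/null && python3 ck.py &&
python3 -m pendant '[[[0,0,0,0,0,2,-1],[0,0,0,0,0,4,-1],[0,0,0,0,0,4,-1]]]' >/dev/null && python3 ck.py
```

```text
19.9 [ 0.5574 -0.1977  0.2494] yaw -126.1 F [-3.3  0.8 10. ] M [0.68 1.66 1.  ] g 0.0596
20.2 [ 0.5575 -0.1975  0.2493] yaw -130.0 F [-3.5  1.4  9.6] M [0.72 1.58 1.54] g 0.0605
```

Torque has risen to 1.5 N·m at constant height, so the nut is tight. I'll release and lift.

```bash

python3 -m pendant '[[[0,0,0,0,0,0,0],[0,0,0,0,0,0,0.6],[0,0,0,0,0,0,1],[0,0,0,0,0,0,1],[0,0,0,0,0,0,1]]]'
python3 -m pendant '[[[0,0,-0.03,0,0,0,1],[0,0,-0.07,0,0,0,1],[0.0,0,-0.11,0,0,0,1],[-0.09,0,-0.13,0,0,0,1],[-0.09,0,-0.13,0,0,0,1]]]'
python3 -m pendant '[[[-0.06,0,0,0,0,0,1],[-0.06,0,0,0,0,0,1],[-0.06,0,0,0,0,0,1]]]'
python3 - <<'E'
from h import *
p=r.camera_params("wrist");im=r.capture("wrist");s=r.capture("scene")
cv2.imwrite("pics/f.png",np.vstack([im,s])[:,:,::-1][:,:]) 
cv2.imwrite("pics/g.png",np.hstack([cv2.resize(im,(400,300)),cv2.resize(s[140:260,160:320],(400,300),interpolation=cv2.INTER_CUBIC)])[:,:,::-1])
for zb in(.060,.063,.066):
  for a in(30,10):
    v,e=fit(p,im,.5575,-.198,a,zb);print(zb,v.round(2),round(e,4))
ps=r.camera_params("scene")
for zb in(.057,.060,.063,.066,.07):
    v,e=fit(ps,s,.5575,-.198,a,zb);print('scene',zb,v.round(2),round(e,4))
print(r.get_state()['joints'].round(1))
E
```

```text
time_s: 20.7
tcp_pos: [0.5575, -0.1978, 0.2481]
eef_rot: [-179.8, -0.0, -130.4]
contact_force: [-0.8, 1.0, -0.2]
gripper_width: 0.085
gripper_force: 0.0
time_s: 21.2
tcp_pos: [0.6162, -0.1286, 0.3807]
eef_rot: [-179.7, 0.1, -130.5]
contact_force: [1.1, 0.2, -1.0]
gripper_width: 0.088
gripper_force: 0.0
time_s: 21.5
tcp_pos: [0.6554, -0.0816, 0.3773]
eef_rot: [-179.9, -0.1, -130.3]
contact_force: [-1.5, -0.1, -1.2]
gripper_width: 0.0876
gripper_force: 0.0
0.06 [ 556.55 -201.81   28.69] 0.0338
0.06 [ 556.41 -201.82   28.07] 0.0332
0.063 [ 556.74 -201.59   29.44] 0.0349
0.063 [ 556.77 -201.49   29.97] 0.0364
0.066 [ 557.17 -201.08   30.03] 0.0387
0.066 [ 556.69 -200.97   29.07] 0.0407
scene 0.057 [ 556.17 -203.08   23.97] 0.0308
scene 0.06 [ 558.24 -197.54   27.07] 0.0334
scene 0.063 [ 559.63 -192.79   30.79] 0.0361
scene 0.066 [ 561.15 -188.2    30.49] 0.0374
scene 0.07 [ 563.61 -181.15   32.27] 0.0466
[  9.7  20.   -3.7   0.2 -66.2 -50.1]
```

View pics/g.png

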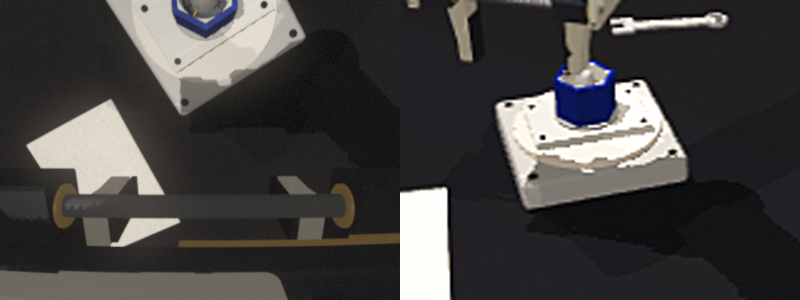

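The scene shows the blue nut standing square and flush on the washer. The silhouette fit puts its base at z≈0.060 on the stud axis. The wrench is undisturbed and the gripper is clear.

```bash
python3 -c "
from plant import r
print(r.close_job())"
```

```text
the job is handed in; nothing more can be done
None
```

I put the blue clamp nut on the stud, backed it off until it dropped in, and screwed it down tight on the washer. I then let go of it and handed the job in at about 22 s; the cast, ball stand and wrench were never touched.

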